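# Set up the cheese stall's counter scale

## Robot

A 6-joint arm with a two-finger parallel gripper is mounted at the origin on the work surface. World frame = base frame: x ahead of the robot, y to its left, z up, the work surface at z = 0. Lengths are in mm, angles in rad, forces in N, time in s.
With the tool pointing down it reaches from about 200 to 875 mm from the base axis. Payload 3.4 kg.
Tool frame: the origin (TCP) lies between the finger pads; the fingertips stand 25 mm ahead of it and the grasp point (between the pads) lies 6 mm ahead of it; z points along the fingers, y is the direction in which the jaws open and shut (so a half turn about z gives the same grasp; the last joint's range is limited). The gripper opens to 94 mm and grips with 3 to 60 N. Pads are 16 mm wide; open, the fingers measure 119 mm over their backs; the gripper's body (75 mm by 177 mm) begins 78 mm behind the grasp point.
Start: joints at [1.022, 0.276, 1.505, -0, 1.361, -0.121], TCP at [238.571, 523.208, 230.493] pointing down, gripper open.
Joint ranges: [-2.89, 2.89], [-0.75, 2.08], [0.22, 2.7], [-1.18, 4.32], [0.11, 2.71], [-2.7, 2.7]. Speed limits (rad/s): [2.57, 2.57, 3.14, 3.14, 3.14, 3.14].

## Interface

Orientations are given as a unit quaternion [w, x, y, z].
In Python, from rig import manip gives the robot as it stands. The module is installed in compiled form; this text tells all that it offers.
- The arm moves only by the tool step_arm, never from a script. Its argument "rows" is a list of rows, each an object of numbers: "ax", "ay", "az": the turn, a rotation vector about the world's x, y, z in rad; "tx", "ty", "tz": the shift along the world's x, y, z in mm; "claw": the gripper command: -1 is shut, 1 is fully open, values between are in proportion. In form: [{"ax": .., "ay": .., "az": .., "tx": .., "ty": .., "tz": .., "claw": ..}, ...]. A call has 1 to 20 rows; each row is the pose to reach, as a shift and turn from the pose commanded when the call began; what a row does not reach only later rows make up. A row lasts 1/12 s, in which the tool goes at most 41.7 mm and 7.16 degrees, less where a joint would pass 70% of its speed; a pose out of reach is approached as far as the arm can. A call with a gripper value outside its range is refused whole. The fingers move at their own pace and stop on an object; "newtons" is the grip in N (left out, the last holds). Time passes only in rows, so rows that repeat a pose let the fingers close. It gives the time, the measured TCP pose, the force and the opening at its end, in the units of the state.
- manip.state(): the state, without advancing time (a new reading comes with each control period).
- manip.read_camera(name): name is "side" or "top" or "wrist"; returns a dict with "image" (420x560x3 uint8, red, green, blue), "fx", "fy", "cx", "cy" (pixels), "k1" (the pictures are not rectified: a ray, as slopes to the right and down, at radius r is drawn at 1 + k1 r^2 times it, then the intrinsics apply), "R" (3x3) and "t" (3): a world point X has camera coordinates R X + t. Camera axes: x right, y down, z forward; pixel columns grow to the right and rows downward; lengths in mm; the calibration is good to about 2 mm. A picture is of the moment at which its call begins. There is no depth.
- manip.job_done(): hands the job in, once; it reports no verdict.
The state is a dict: "clock": time; "joint_pos": joint angles; "qd": joint speeds; "joint_efforts": joint torques, N m; "eef_pos": TCP position; "orientation": TCP orientation; "wrist_force": force on the tool from outside, world axes, zero at the start; "ft_torque": the same for the moment, N m; "gripper_width": finger opening in mm.
Only numpy, scipy, OpenCV 4.12 (cv2) and the standard library are available. Lean on these libraries where they do the work, as an engineer would, in place of code of your own. Each camera call takes 0.05 s, during which the arm holds its last target.

## Task

Set brass weights upright on the empty pan of the blue counter scale until it settles with its red pointer in the green band (300 g), and let go of them. Then set the scale's damper: turn the black knurled cap clockwise until it bottoms out, back it off a quarter turn, and finish still gripping the cap there, without letting go. Do not disturb the cheese loaf, the honey jar or the lidded tub.

Things in the scene. Friction and masses are not known exactly. Their poses are not given: they have to be found in the camera images.
- scale: Blue counter scale, fixed to the counter, 170 x 310 x 65 mm base with its origin on the counter. In its own frame (x away from the robot at yaw 0, y left, z up; the scale may be yawed up to 0.35 rad): round steel pan centred at (0, -60) mm, damper with the black cap centred at (0, 85) mm, white marked column 34 mm wide and 8 mm thick at (0, -168) mm, its top 180 mm above the counter, with a green band on both its faces.
- pan_centre (a point): Centre of the pan's flat upper face; moves with the pan; z up. 119 mm above the counter when the pan is empty. The flat is 69 mm in radius, inside a rim 6 mm high (77 mm outer radius).
- pan (a joint): How far the sprung pan has sunk, m: 0 empty, 8 mm per 100 g (spring 122.6 N/m, well damped, settles in about 0.5 s), stop at 0.042. The red pointer is in the middle of the green band at 0.024.
- cap (a joint): Turn of the damper cap, rad: 0 = bottomed out against a hard stop, grows anticlockwise seen from above (unscrewing); clockwise screws it down. Right-hand thread, 4 mm rise per turn (0.64 mm/rad), light friction (about 0.1 N m), stays where it is left. Starts 1.3 to 2.7 rad open.
- cap_mid (a point): Middle of the black knurled damper cap: upright cylinder, diameter 42 mm, 30 mm tall, this point on its axis 15 mm below its flat top; turns with the cap, x points along the white stripe on its top, z up. 107 mm above the counter when bottomed out. Stands on a 34 mm diameter post 27 mm tall, with nothing else within 65 mm of its axis at cap height.
- damper_mark (a point): Middle of the yellow line on top of the scale base, 46 mm from the cap's axis, 66 mm above the counter: the white stripe points to it when the cap is bottomed out.
- w100: 100 g brass weight (true to mark in every start): upright cylinder, diameter 24 mm, 25 mm tall, with a knob 13 mm wide on top, 36 mm overall; origin at the centre of its underside, z up.
- w200: 200 g brass weight (true to mark in every start): upright cylinder, diameter 31 mm, 31 mm tall, with a knob 17 mm wide on top, 42 mm overall; origin at the centre of its underside, z up.
- w500: 500 g brass weight, too heavy for this setting: upright cylinder, diameter 42 mm, 42 mm tall, with a knob 23 mm wide on top, 53 mm overall; origin at the centre of its underside, z up.
- board: Fixed wooden board that the weights stand on, 120 x 260 mm, 12 mm thick; origin at the centre of its underside.
- loaf: Loose loaf of white cheese, 110 x 85 x 65 mm; origin at the centre of its underside. Leave alone.
- honey: Loose amber honey jar with a yellow lid, diameter 68 mm, 95 mm tall; origin at the centre of its underside. Leave alone.
- tub: Loose white tub with a blue lid, diameter 112 mm, 114 mm tall; origin at the centre of its underside. Leave alone.
Things that resemble listed ones, but are neither listed nor needed, are in the scene too. What is shaped like the w100 but purple or turquoise is not meant.

How it is judged:
By the outcome, as a careful person would: the job done as asked, in the order asked, and still so for the second after the job is handed in, while the arm keeps its last pose, push and grip.
It also fails if it takes over 72 s, if anything falls off the work surface, if the arm or the gripper's body presses on something with over 40 N, if the wrist force passes 120 N, or if a joint passes its speed limit or range.

## Working session

There is one attempt and no reset: what is moved stays moved. The work goes in short steps, Python scripts to look and compute and a tool call to move; the robot and the scene stay as the last step left them, time stands still between calls to the robot, and variables do not carry over. Pictures are saved under pics/ and viewed, and the job is handed in when it is done.

Besides the shell and the picture viewer there is one more tool, called after "Request:" as name(argument=value, ...), one argument or row to a line, values as JSON. step_arm: Moves the arm, as the interface text tells. Its arguments: {"type":"object","properties":{"rows":{"type":"array"},"newtons":{"type":"number"}},"required":["rows"]}

```bash
mkdir -p pics
cat > h.py <<'E'
import numpy as np, cv2
from rig import manip
def cam(n,name):
    c=manip.read_camera(n); cv2.imwrite(f'pics/{name}.png',c['image'][:,:,::-1]); 
    import pickle; pickle.dump(c,open(f'pics/{name}.pkl','wb')); return c
def load(name):
    import pickle; return pickle.load(open(f'pics/{name}.pkl','rb'))
def ray(c,u,v):
    K=np.array([[c['fx'],0,c['cx']],[0,c['fy'],c['cy']],[0,0,1.]])
    p=cv2.undistortPoints(np.array([[[u,v]]],float),K,np.array([c['k1'],0,0,0,0.]))[0,0]
    # model: d = p(1+k1 r^2) same as cv2
    R=np.array(c['R']);t=np.array(c['t'])
    return -R.T@t, R.T@np.array([p[0],p[1],1.])
def onz(c,u,v,z):
    o,d=ray(c,u,v); return o+d*(z-o[2])/d[2]
def proj(c,X):
    K=np.array([[c['fx'],0,c['cx']],[0,c['fy'],c['cy']],[0,0,1.]])
    r,_=cv2.Rodrigues(np.array(c['R']))
    return cv2.projectPoints(np.array([X],float),r,np.array(c['t'],float),K,np.array([c['k1'],0,0,0,0.]))[0][0,0]
E
python3 - <<'E'
from h import *
for n in ['top','side','wrist']:
    c=cam(n,n+'0'); R=np.array(c['R']); print(n,c['fx'],c['k1'],-R.T@np.array(c['t']),R[2])
s=manip.state(); print(s)
E
```

```text
top 531.1958915055999 -0.05112808726875862 [ 518.38131232  -45.15629056 1428.11456779] [ 0.05995646  0.01562506 -0.99807869]
side 403.2328795847184 -0.10061223982213974 [271.91904737 668.24785091 748.05856522] [ 0.32670582 -0.68000635 -0.65639521]
wrist 345.72555104000264 -0.06139315029842618 [163.96232288 556.62540794 384.45978013] [ 0.25464168 -0.11705782 -0.95992452]
{'clock': 0.15, 'joint_pos': array([ 1.02200241e+00,  2.76436763e-01,  1.50582130e+00, -2.78147059e-06,
        1.36066187e+00, -1.20967414e-01]), 'qd': array([ 0.00198786, -0.00169426, -0.00372741, -0.00076248,  0.00054978,
       -0.0013279 ]), 'joint_efforts': array([ 1.69633840e-03, -4.04926121e+01, -2.37432718e+01,  7.01751164e-02,
        3.15834826e-02, -9.37035315e-05]), 'eef_pos': array([238.35724781, 522.8601584 , 229.81918248]), 'orientation': array([-2.16825266e-04,  2.12285246e-01,  9.77207518e-01, -6.27221709e-04]), 'wrist_force': array([ 0.784176  , -0.39151434, -1.06780975]), 'ft_torque': array([-0.02405769, -0.02473337, -0.02925694]), 'gripper_width': 94.25972350806275}
```

View pics/top0.png

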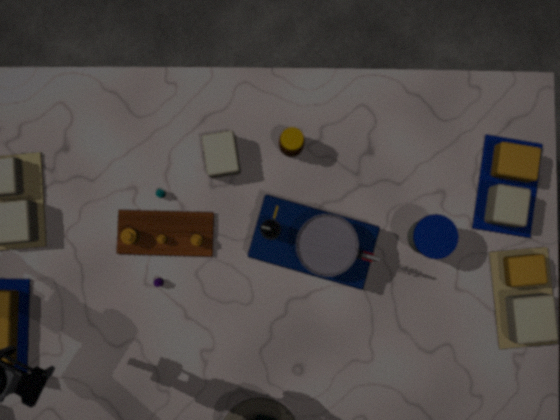

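View pics/side0.png

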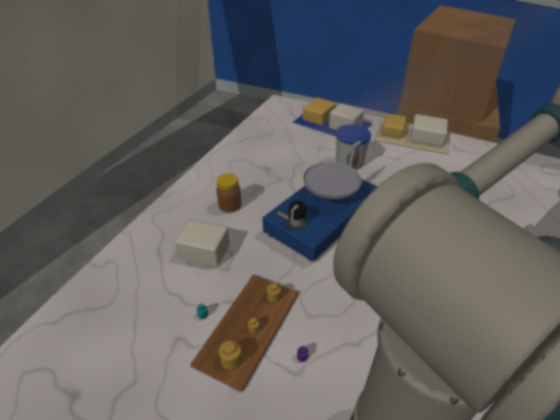

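View pics/wrist0.png

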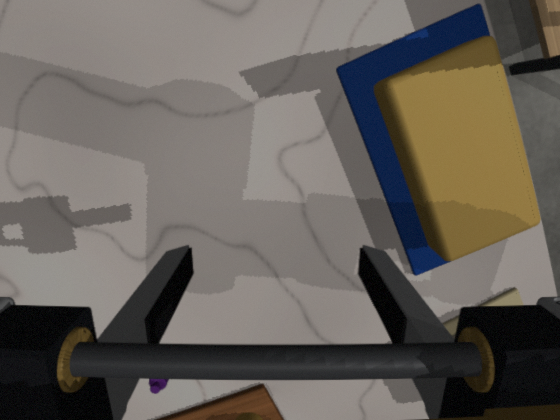

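Top view: the board is at (166,233), with brass weights at (129,237) large, (162,239) small and (196,240) medium. The lookalikes are turquoise (161,193) and purple (158,282). Going by size and colour, w100 is (162,239), w200 is (196,240) and w500 is (129,237). The scale's cap is at (270,228), its pan at (327,245) and its column at about (370,257). I'll check these choices in a close crop.

Run:
```python
from h import *
c=load('top0'); im=c['image'][:,:,::-1]
g=np.clip(im.astype(float)*1.8,0,255).astype(np.uint8)
a=cv2.resize(g[180:295,110:225],(390,390),interpolation=cv2.INTER_CUBIC)
b=cv2.resize(g[185:295,245:385],(400,390*1),interpolation=cv2.INTER_CUBIC)
b=cv2.resize(g[190:292,245:385],None,fx=2.85,fy=2.85,interpolation=cv2.INTER_CUBIC)
o=np.zeros((400,800,3),np.uint8);o[:390,:390]=a;o[:b.shape[0],398:398+b.shape[1]]=b
cv2.imwrite('pics/crop0.png',o)
hsv=cv2.cvtColor(np.ascontiguousarray(im),cv2.COLOR_BGR2HSV)
for u,v in [(129,237),(162,239),(196,240),(150,220),(270,228),(276,212),(327,245),(260,240)]: print(u,v,hsv[v,u])
```

```text
129 237 [ 19 206  93]
162 239 [ 19 207  75]
196 240 [ 18 205  97]
150 220 [ 12 211  52]
270 228 [10 23 34]
276 212 [ 21 135  64]
327 245 [140  11  72]
260 240 [108 226  52]
```

View pics/crop0.png

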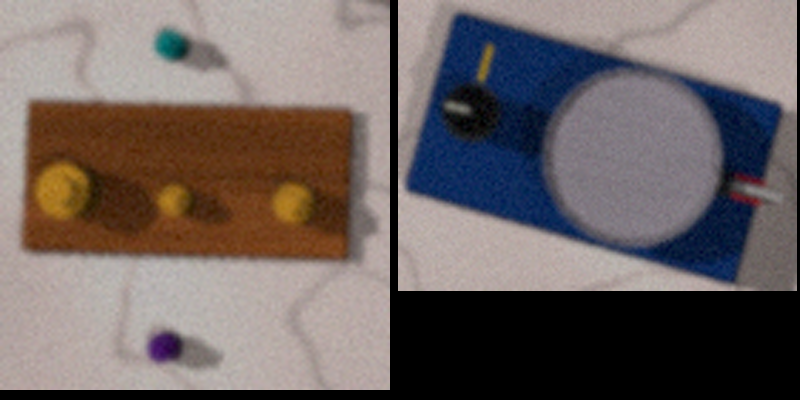

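The crop confirms three gold weights on the board, in sizes large, small and medium from left to right. The turquoise and purple lookalikes stand off the board. The cap's white stripe points image-left and the yellow mark is up and slightly right, so the cap starts roughly 1.6–1.9 rad open. Next I measure.

```bash
cat > m.py <<'E'
from h import *
def comps(mask,amin):
    n,l,st,ce=cv2.connectedComponentsWithStats(mask.astype(np.uint8))
    return [(st[i],ce[i],l==i) for i in range(1,n) if st[i][4]>=amin]
def sub(mask): return
E
python3 - <<'E'
from m import *
c=load('top0'); im=np.ascontiguousarray(c['image'][:,:,::-1]); hsv=cv2.cvtColor(im,cv2.COLOR_BGR2HSV).astype(int)
H,S,V=hsv[...,0],hsv[...,1],hsv[...,2]
reg=np.zeros(H.shape,bool); reg[205:262,112:220]=1
m=reg&(H>=16)&(H<=26)&(S>150)&(V>62)
for s,ce,_ in comps(m,15): print('brass',s,ce.round(1),'z37',onz(c,*ce,12+25).round(1))
reg[:]=0; reg[190:295,240:390]=1
m=reg&(S<60)&(V>45)
for s,ce,k in comps(m,30):
    if s[4]>1500 and s[2]<90:
        cn,_=cv2.findContours(k.astype(np.uint8),0,1); e=cv2.fitEllipse(max(cn,key=len)); print('pan',e,onz(c,*e[0],125).round(1))
m=reg&(V<45)&(S<90); 
for s,ce,_ in comps(m,30): print('dark',s,ce.round(1),onz(c,*ce,120).round(1))
m=reg&(H>15)&(H<35)&(S>100)
for s,ce,_ in comps(m,5): print('yel',s,ce.round(1),onz(c,*ce,66).round(1))
m=reg&(H>100)&(H<125)&(S>150)
mm=cv2.morphologyEx(m.astype(np.uint8),cv2.MORPH_CLOSE,np.ones((25,25)))
cn,_=cv2.findContours(mm,0,1); r=cv2.minAreaRect(max(cn,key=cv2.contourArea)); print(r,[onz(c,*p,65).round(1) for p in cv2.boxPoints(r)])
c2=np.array(c['image'])
print(im[218:240,258:284].max(2))
E
```

```text
brass [120 228  16  17 185] [126.9 235.4] z37 [531.9 358.2  37. ]
brass [156 234   9  10  62] [159.8 238.6] z37 [524.8 270.4  37. ]
brass [190 234  11  13 104] [195.1 239.5] z37 [523.9 177.3  37. ]
dark [261 216  20  23 169] [270.4 228.9] [552.3 -21.5 120. ]
dark [356 248  10  11  51] [360. 254.] [ 493.7 -242.2  120. ]
yel [273 206   5  12  27] [275.3 211.4] [598.8 -32.5  66. ]
((289.0, 234.5), (67.85610961914062, 63.323211669921875), 15.945395469665527) [array([484.6,  36.7,  65. ]), array([641.6,  -5.5,  65. ]), array([ 595.8, -173.8,   65. ]), array([ 439.5, -130.8,   65. ])]
[[51 48 47 46 42 43 39 39 37 37 41 37 39 42 38 41 47 40 46 47 49 51 48 52
  47 49]
 [49 44 42 41 43 40 36 35 34 34 28 22 27 32 30 33 34 40 45 50 47 50 48 48
  51 54]
 [46 42 41 42 45 41 38 29 23 14 19 17 14 17 22 19 29 33 39 46 46 50 52 45
  50 51]
 [44 44 42 39 42 34 30 18 18 12  9  7 11 11  8  7 22 25 28 38 44 45 45 52
  51 52]
 [45 42 43 39 33 27 20 12 14 11  6  5 10 10 10  5 10 18 20 28 36 36 49 45
  49 50]
 [43 43 41 37 25 20 15 14 12  9 11 13  8  3  7  6 10 15 13 22 29 34 42 48
  49 43]
 [44 38 39 32 26
[... 612 characters left out ...]
 9  7  6  6 15 10 19 24 28
  30 34]
 [50 49 40 33 24 11  9 12 10  4 11  1  8  2  9 11  0 14  5 11 16 16 17 27
  31 35]
 [46 47 45 40 22 20 11  9  3  3  5  6 10  9 14  7  1  2 14 16 14 21 20 27
  36 31]
 [51 54 48 37 30 21 15 13 10  6 15  9  4  9 15  8  8  7  9 13  6 21 30 27
  33 37]
 [52 52 52 48 32 28 18 15 13  6  9  1  3  8  8 12 11 11 13 17 22 29 29 32
  34 34]
 [50 52 50 53 40 35 21 22 16 13 13 11 15 10 13 12  8 17 17 17 26 28 30 35
  32 31]
 [52 51 53 51 48 39 32 30 24 16 18 21 15 12 20 15 21 11 23 25 29 27 31 28
  32 28]
 [51 52 54 52 49 49 45 40 36 31 25 23 23 22 22 26 29 26 29 36 27 28 34 32
  35 34]
 [55 55 54 54 49 50 51 46 43 38 38 32 28 32 30 31 34 40 36 35 34 32 33 32
  33 32]]
```

Request:
step_arm(
  rows=[
    {"tx": 63,"ty": -75,"tz": -10,"az": 0.11,"claw": 0.1},
    {"tx": 90,"ty": -106,"tz": -12,"az": 0.22,"claw": 0.1},
    {"tx": 115,"ty": -136,"tz": -15,"az": 0.33,"claw": 0.1},
    {"tx": 140,"ty": -166,"tz": -20,"az": 0.43,"claw": 0.1},
    {"tx": 165,"ty": -196,"tz": -25,"az": 0.43,"claw": 0.1},
    {"tx": 190,"ty": -226,"tz": -30,"az": 0.43,"claw": 0.1},
    {"tx": 215,"ty": -256,"tz": -35,"az": 0.43,"claw": 0.1},
    {"tx": 240,"ty": -285,"tz": -38,"az": 0.43,"claw": 0.1},
    {"tx": 252,"ty": -298,"tz": -40,"az": 0.43,"claw": 0.1},
    {"tx": 252,"ty": -298,"tz": -40,"az": 0.43,"claw": 0.1},
    {"tx": 252,"ty": -298,"tz": -40,"az": 0.43,"claw": 0.1},
    {"tx": 252,"ty": -298,"tz": -40,"az": 0.43,"claw": 0.1},
  ],
)

```text
$.rows[0]: bad value
```

Run:
```python
from m import *
s=manip.state(); print(s['clock'],s['eef_pos'],s['orientation'],s['gripper_width'],s['joint_pos'])
c=cam('wrist','w1')
im=np.ascontiguousarray(c['image'][:,:,::-1]); hsv=cv2.cvtColor(im,cv2.COLOR_BGR2HSV).astype(int)
H,S,V=hsv[...,0],hsv[...,1],hsv[...,2]
m=(H>=16)&(H<=28)&(S>120)&(V>70)
for s,ce,_ in comps(m,150): print('brass',s,ce.round(1),onz(c,*ce,30).round(1),hsv[int(ce[1]),int(ce[0])])
```

```text
0.15 [238.35724781 522.8601584  229.81918248] [-2.16825266e-04  2.12285246e-01  9.77207518e-01 -6.27221709e-04] 94.25972350806275 [ 1.02200241e+00  2.76436763e-01  1.50582130e+00 -2.78147059e-06
  1.36066187e+00 -1.20967414e-01]
brass [  386    37   154   224 21363] [465.5 146.8] [277.2 721.   30. ] [ 20 142 147]
brass [ 57 329  33  57 631] [ 68.8 355.6] [324.1 195.4  30. ] [ 20 144  71]
```

View pics/w1.png

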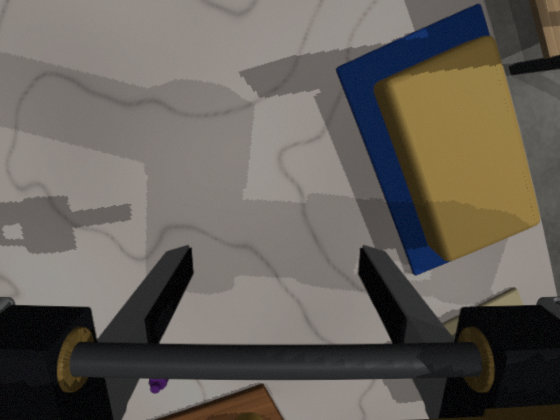

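The call was refused and the arm did not move; the rows probably need all seven fields.

Request:
step_arm(
  rows=[
    {"ax": 0,"ay": 0,"tx": 25,"ty": -30,"tz": -5,"az": 0.11,"claw": 0.1},
    {"ax": 0,"ay": 0,"tx": 50,"ty": -60,"tz": -12,"az": 0.22,"claw": 0.1},
    {"ax": 0,"ay": 0,"tx": 76,"ty": -90,"tz": -15,"az": 0.33,"claw": 0.1},
    {"ax": 0,"ay": 0,"tx": 101,"ty": -120,"tz": -20,"az": 0.43,"claw": 0.1},
    {"ax": 0,"ay": 0,"tx": 127,"ty": -150,"tz": -25,"az": 0.43,"claw": 0.1},
    {"ax": 0,"ay": 0,"tx": 152,"ty": -180,"tz": -30,"az": 0.43,"claw": 0.1},
    {"ax": 0,"ay": 0,"tx": 178,"ty": -210,"tz": -35,"az": 0.43,"claw": 0.1},
    {"ax": 0,"ay": 0,"tx": 203,"ty": -240,"tz": -38,"az": 0.43,"claw": 0.1},
    {"ax": 0,"ay": 0,"tx": 228,"ty": -270,"tz": -40,"az": 0.43,"claw": 0.1},
    {"ax": 0,"ay": 0,"tx": 252,"ty": -298,"tz": -40,"az": 0.43,"claw": 0.1},
    {"ax": 0,"ay": 0,"tx": 252,"ty": -298,"tz": -40,"az": 0.43,"claw": 0.1},
    {"ax": 0,"ay": 0,"tx": 252,"ty": -298,"tz": -40,"az": 0.43,"claw": 0.1},
  ],
)

```text
clock: 1.2
eef_pos: [491.5, 223.8, 190.1]
orientation: [-0.0, 0.001, 1.0, 0.0]
wrist_force: [-0.4, -0.6, 0.5]
gripper_width: 51.7
```

Run:
```python
from m import *
s=manip.state(); print(s['clock'],s['eef_pos'],s['orientation'],s['gripper_width'],s['joint_pos'])
c=cam('wrist','w2')
im=np.ascontiguousarray(c['image'][:,:,::-1]); hsv=cv2.cvtColor(im,cv2.COLOR_BGR2HSV).astype(int)
H,S,V=hsv[...,0],hsv[...,1],hsv[...,2]
m=(H>=16)&(H<=28)&(S>120)&(V>70)
for s,ce,_ in comps(m,150): print('brass',s,ce.round(1),onz(c,*ce,30).round(1),hsv[int(ce[1]),int(ce[0])])
```

```text
1.2 [491.48872476 223.80469594 190.10705743] [-3.89164570e-04  8.57187028e-04  9.99999552e-01  9.90830554e-05] 51.70606436500857 [ 2.98153507e-01  2.50188340e-01  1.64495987e+00  4.41578031e-04
  1.24712989e+00 -1.27106903e+00]
brass [204 215  36  34 860] [221.8 233.1] [524.3 171.7  30. ] [ 19 157 138]
brass [307 218  26  29 497] [320.1 234. ] [525.4 267.   30. ] [ 20 155 150]
brass [ 391  223   44   46 1469] [412.6 246.5] [539.  359.3  30. ] [ 20 155 158]
```

View pics/w2.png

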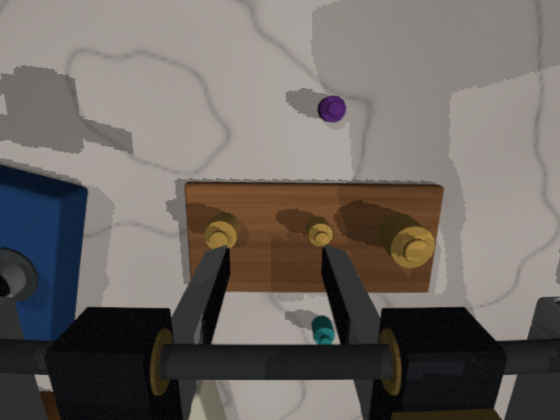

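Run:
```python
from m import *
c=load('w2'); print(-np.array(c['R']).T@c['t'])
im=c['image'][:,:,::-1]
a=cv2.resize(im[205:265,190:250],(390,390),interpolation=cv2.INTER_CUBIC)
b=cv2.resize(im[205:265,290:350],(390,390),interpolation=cv2.INTER_CUBIC)
o=np.hstack([a,b]); cv2.imwrite('pics/crop2.png',np.clip(o*1.4,0,255).astype(np.uint8))
for k in [(205,185),(440,185),(435,290)]: print(onz(c,*k,12))
```

```text
[409.78606056 223.72860538 344.89315426]
[480.62230114 154.37990411  12.        ]
[480.66688955 387.68633702  12.        ]
[597.82286091 398.28703008  12.        ]
```

View pics/crop2.png

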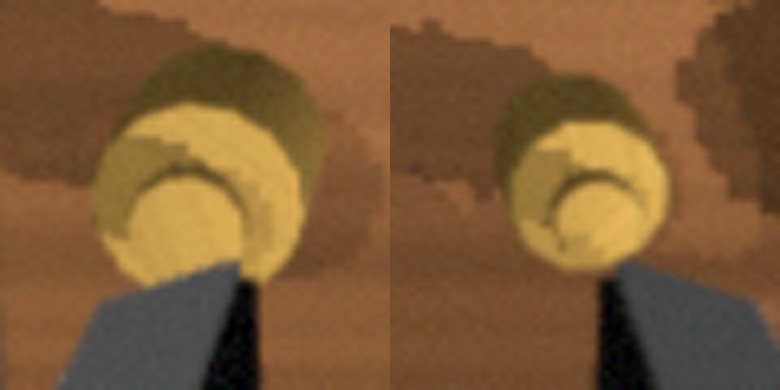

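Run:
```python
from m import *
c=load('w2')
for n,u,v,z in [('w200',220.6,235.5,43),('w200k',218.5,241.2,54),('w100',320.6,235,37),('w100k',322.3,239.2,48)]: print(n,onz(c,u,v,z).round(1))
t=load('top0')
for X in [(529,172,43),(524,177,43),(529,268,37)]: print(X,proj(t,X))
im=t['image'][:,:,::-1]
a=cv2.resize(im[220:260,150:210],(780,520),interpolation=cv2.INTER_CUBIC); cv2.imwrite('pics/crop3.png',np.clip(a*2.,0,255).astype(np.uint8))
# pan & cap zoom
```

```text
w200 [522.  172.6  43. ]
w200k [523.4 172.3  54. ]
w100 [523.9 266.5  37. ]
w100k [523.9 266.7  48. ]
(529, 172, 43) [196.75528925 237.56037321]
(524, 177, 43) [194.80807551 239.44685486]
(529, 268, 37) [160.79631269 237.03019118]
```

View pics/crop3.png

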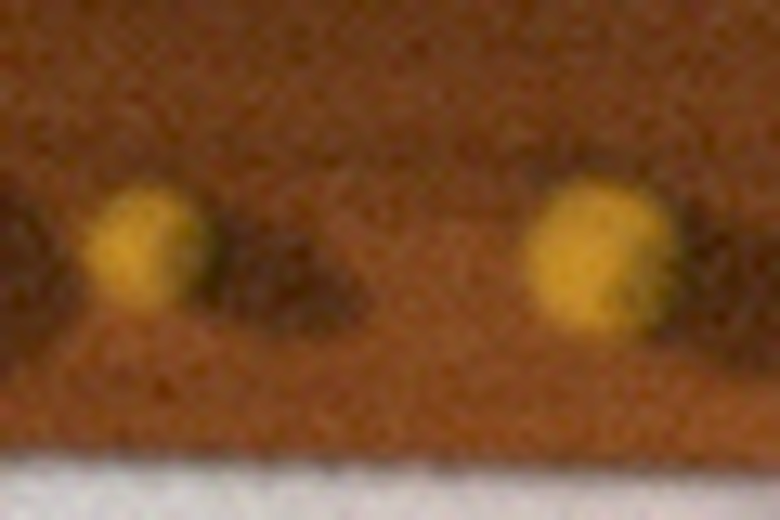

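Request:
step_arm(
  rows=[
    {"ax": 0,"ay": 0,"az": 0,"tx": 15,"ty": -25,"tz": -10,"claw": 0.1},
    {"ax": 0,"ay": 0,"az": 0,"tx": 31,"ty": -50,"tz": -40,"claw": 0.1},
    {"ax": 0,"ay": 0,"az": 0,"tx": 31.5,"ty": -50,"tz": -75,"claw": 0.1},
    {"ax": 0,"ay": 0,"az": 0,"tx": 31.5,"ty": -50,"tz": -105,"claw": 0.1},
    {"ax": 0,"ay": 0,"az": 0,"tx": 31.5,"ty": -50,"tz": -130,"claw": 0.1},
    {"ax": 0,"ay": 0,"az": 0,"tx": 31.5,"ty": -50,"tz": -144,"claw": 0.1},
    {"ax": 0,"ay": 0,"az": 0,"tx": 31.5,"ty": -50,"tz": -144,"claw": 0.1},
    {"ax": 0,"ay": 0,"az": 0,"tx": 31.5,"ty": -50,"tz": -144,"claw": 0.1},
  ],
)

```text
clock: 1.92
eef_pos: [520.8, 176.5, 46.1]
orientation: [-0.001, -0.002, 1.0, 0.0]
wrist_force: [0.3, 0.3, -0.7]
gripper_width: 51.5
```

Run:
```python
from m import *
c=cam('wrist','w3')
t=load('top0'); im=np.ascontiguousarray(t['image'][:,:,::-1]); hsv=cv2.cvtColor(im,cv2.COLOR_BGR2HSV).astype(int)
S=hsv[...,1];V=hsv[...,2]
m=np.zeros(S.shape,np.uint8); m[200:290,285:372]=((S<80)&(V>48))[200:290,285:372]
m=cv2.morphologyEx(m,cv2.MORPH_OPEN,cv2.getStructuringElement(2,(25,25)))
cn,_=cv2.findContours(m,0,1)
for k in cn:
    if len(k)>30:
        e=cv2.fitEllipse(k); print(e,cv2.minEnclosingCircle(k),onz(t,*e[0],122).round(1))
for X in [(515,-161,125),(515+77,-161,125),(515,-238,125)]: print(proj(t,X))
```

```text
((327.8982849121094, 244.92105102539062), (58.76249313354492, 61.08076095581055), 12.363179206848145) ((327.3333435058594, 244.6666717529297), 31.340524673461914) [ 515.  -163.1  122. ]
[327.1391521  244.90766525]
[327.40598173 213.48563199]
[358.61484833 245.33524121]
```

View pics/w3.png

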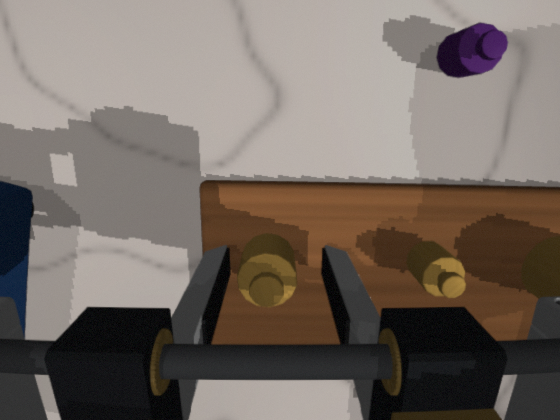

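Pan centre ≈ (515,-162), consistent with the cap at (552,-22) 145 mm away. The weight is between the jaws at (268,275), so I close and lift.

Request:
step_arm(
  rows=[
    {"ax": 0,"ay": 0,"az": 0,"tx": 1,"ty": -1.5,"tz": 0,"claw": -0.2},
    {"ax": 0,"ay": 0,"az": 0,"tx": 1,"ty": -1.5,"tz": 0,"claw": -0.5},
    {"ax": 0,"ay": 0,"az": 0,"tx": 1,"ty": -1.5,"tz": 0,"claw": -0.5},
    {"ax": 0,"ay": 0,"az": 0,"tx": 1,"ty": -1.5,"tz": 0,"claw": -0.5},
    {"ax": 0,"ay": 0,"az": 0,"tx": 1,"ty": -1.5,"tz": 0,"claw": -0.5},
    {"ax": 0,"ay": 0,"az": 0,"tx": 1,"ty": -1.5,"tz": 10,"claw": -0.5},
    {"ax": 0,"ay": 0,"az": 0,"tx": 1,"ty": -1.5,"tz": 30,"claw": -0.5},
    {"ax": 0,"ay": 0,"az": 0,"tx": 1,"ty": -1.5,"tz": 60,"claw": -0.5},
    {"ax": 0,"ay": 0,"az": 0,"tx": 1,"ty": -1.5,"tz": 95,"claw": -0.5},
    {"ax": 0,"ay": 0,"az": 0,"tx": 1,"ty": -1.5,"tz": 130,"claw": -0.5},
    {"ax": 0,"ay": 0,"az": 0,"tx": 1,"ty": -1.5,"tz": 150,"claw": -0.5},
  ],
  newtons=20,
)

```text
clock: 2.88
eef_pos: [524.1, 174.0, 200.6]
orientation: [0.002, -0.001, 1.0, 0.001]
wrist_force: [0.4, 0.1, -2.6]
gripper_width: 30.5
```

Run:
```python
from m import *
c=cam('wrist','w4')
```

```text
(no output)
```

View pics/w4.png

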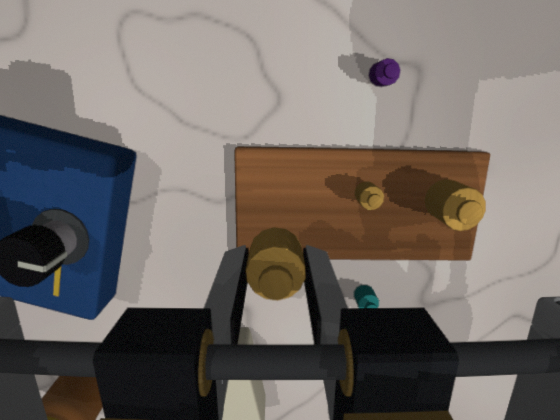

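w200 is held upright at (275,265), with a width of 30.5. The wrist camera also shows the cap at (30,255) and the mark at (57,282). I'll check the state for drift.

Request:
step_arm(
  rows=[
    {"ax": 0,"ay": 0,"az": 0,"tx": 0,"ty": -20,"tz": 2,"claw": -0.5},
    {"ax": 0,"ay": 0,"az": 0,"tx": 0,"ty": -50,"tz": 2,"claw": -0.5},
    {"ax": 0,"ay": 0,"az": 0,"tx": -8,"ty": -85,"tz": 2,"claw": -0.5},
    {"ax": 0,"ay": 0,"az": 0,"tx": -16,"ty": -120,"tz": 2,"claw": -0.5},
    {"ax": 0,"ay": 0,"az": 0,"tx": -25,"ty": -150,"tz": 2,"claw": -0.5},
    {"ax": 0,"ay": 0,"az": 0,"tx": -33,"ty": -170,"tz": 2,"claw": -0.5},
    {"ax": 0,"ay": 0,"az": 0,"tx": -33,"ty": -170,"tz": 2,"claw": -0.5},
    {"ax": 0,"ay": 0,"az": 0,"tx": -33,"ty": -170,"tz": 2,"claw": -0.5},
  ],
)

```text
clock: 3.6
eef_pos: [489.1, 3.2, 197.7]
orientation: [-0.001, 0.0, 1.0, 0.001]
wrist_force: [0.4, 0.1, -2.0]
gripper_width: 30.6
```

Run:
```python
from m import *
c=cam('wrist','w5'); s=manip.state(); print(s['eef_pos'],s['joint_pos'],-np.array(c['R']).T@c['t'])
c=cam('wrist','w5b'); s=manip.state(); print(s['eef_pos'],s['joint_pos'],-np.array(c['R']).T@c['t'])
```

```text
[489.69495951   3.95796841 197.90617118] [-1.34962295e-01  1.70060208e-01  1.73226807e+00  1.19190827e-03
  1.24028115e+00 -1.70704551e+00] [407.55245208   2.88643123 352.58151729]
[489.995167     4.37866768 198.03094251] [-1.33951318e-01  1.70255040e-01  1.73168839e+00  1.09626395e-03
  1.24034831e+00 -1.70711345e+00] [407.99130246   3.50765907 352.69471566]
```

View pics/w5.png

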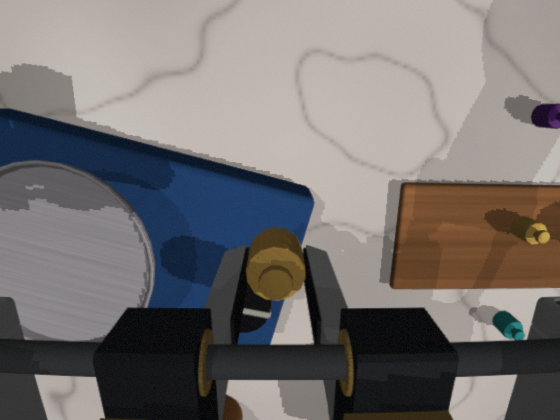

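Request:
step_arm(
  rows=[
    {"ax": 0,"ay": 0,"az": 0,"tx": 9,"ty": -30,"tz": 0,"claw": -0.5},
    {"ax": 0,"ay": 0,"az": 0,"tx": 19,"ty": -62,"tz": 0,"claw": -0.5},
    {"ax": 0,"ay": 0,"az": 0,"tx": 29,"ty": -94,"tz": 0,"claw": -0.5},
    {"ax": 0,"ay": 0,"az": 0,"tx": 39,"ty": -126,"tz": 0,"claw": -0.5},
    {"ax": 0,"ay": 0,"az": 0,"tx": 47,"ty": -152,"tz": 0,"claw": -0.5},
    {"ax": 0,"ay": 0,"az": 0,"tx": 51,"ty": -166,"tz": -8,"claw": -0.5},
    {"ax": 0,"ay": 0,"az": 0,"tx": 51,"ty": -166,"tz": -20,"claw": -0.5},
    {"ax": 0,"ay": 0,"az": 0,"tx": 51,"ty": -166,"tz": -32,"claw": -0.5},
    {"ax": 0,"ay": 0,"az": 0,"tx": 51,"ty": -166,"tz": -40,"claw": -0.5},
    {"ax": 0,"ay": 0,"az": 0,"tx": 51,"ty": -166,"tz": -45,"claw": -0.5},
    {"ax": 0,"ay": 0,"az": 0,"tx": 51,"ty": -166,"tz": -50,"claw": -0.5},
    {"ax": 0,"ay": 0,"az": 0,"tx": 51,"ty": -166,"tz": -55,"claw": -0.5},
    {"ax": 0,"ay": 0,"az": 0,"tx": 51,"ty": -166,"tz": -60,"claw": -0.5},
    {"ax": 0,"ay": 0,"az": 0,"tx": 51,"ty": -166,"tz": -60,"claw": -0.5},
    {"ax": 0,"ay": 0,"az": 0,"tx": 51,"ty": -166,"tz": -60,"claw": -0.5},
    {"ax": 0,"ay": 0,"az": 0,"tx": 51,"ty": -166,"tz": -60,"claw": -0.5},
    {"ax": 0,"ay": 0,"az": 0,"tx": 51,"ty": -166,"tz": -60,"claw": -0.5},
  ],
)

```text
clock: 5.12
eef_pos: [541.3, -162.3, 139.0]
orientation: [0.0, -0.001, 1.0, -0.0]
wrist_force: [0.1, 1.0, -0.3]
gripper_width: 30.8
```

Run:
```python
from m import *
c=cam('wrist','w6'); c=cam('side','s6'); s=manip.state(); print(s['eef_pos'],s['wrist_force'])
o=np.hstack([load('w6')['image'][:,:,::-1],load('s6')['image'][100:400,180:420,::-1].repeat(1,0)[:420] if 0 else cv2.copyMakeBorder(load('s6')['image'][110:270,250:390,::-1].repeat(2,0).repeat(2,1),0,100,0,0,0)[:, :240]]); cv2.imwrite('pics/v6.png',o)
```

```text
[ 541.31708818 -162.37003451  138.92281484] [-0.48995309  1.87721956  0.15299913]
```

View pics/v6.png

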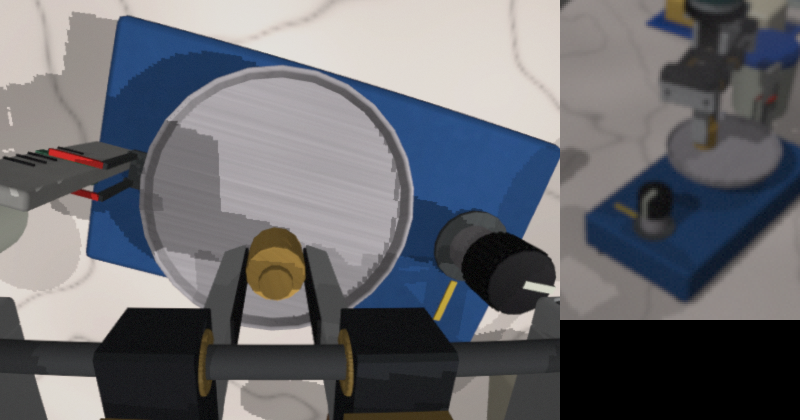

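The weight stands in the pan at (275,265) and the vertical force is near zero, so the pan carries it. I release and lift.

Request:
step_arm(
  rows=[
    {"ax": 0,"ay": 0,"az": 0,"tx": 0,"ty": 0,"tz": 0,"claw": -0.2},
    {"ax": 0,"ay": 0,"az": 0,"tx": 0,"ty": 0,"tz": 0,"claw": -0.1},
    {"ax": 0,"ay": 0,"az": 0,"tx": 0,"ty": 0,"tz": 0,"claw": 0},
    {"ax": 0,"ay": 0,"az": 0,"tx": 0,"ty": 0,"tz": 0,"claw": 0},
    {"ax": 0,"ay": 0,"az": 0,"tx": 0,"ty": 0,"tz": 10,"claw": 0},
    {"ax": 0,"ay": 0,"az": 0,"tx": 0,"ty": 0,"tz": 30,"claw": 0},
    {"ax": 0,"ay": 0,"az": 0,"tx": 0,"ty": 0,"tz": 60,"claw": 0},
    {"ax": 0,"ay": 0,"az": 0,"tx": -15,"ty": 20,"tz": 80,"claw": 0},
    {"ax": 0,"ay": 0,"az": 0,"tx": -25,"ty": 40,"tz": 90,"claw": 0},
    {"ax": 0,"ay": 0,"az": 0,"tx": -25,"ty": 40,"tz": 90,"claw": 0},
    {"ax": 0,"ay": 0,"az": 0,"tx": -25,"ty": 40,"tz": 90,"claw": 0},
  ],
)

```text
clock: 6.13
eef_pos: [516.3, -122.1, 230.0]
orientation: [0.001, -0.002, 1.0, -0.001]
wrist_force: [-0.3, -0.7, 0.7]
gripper_width: 47.3
```

Run:
```python
from m import *
c=cam('wrist','w7'); s=manip.state(); print(s['clock'],s['eef_pos'],s['wrist_force'],s['gripper_width'])
```

```text
6.1833 [ 516.36696083 -122.57790307  229.03090411] [-0.70922826  0.26149556 -0.33234142] 47.00880997444867
```

View pics/w7.png

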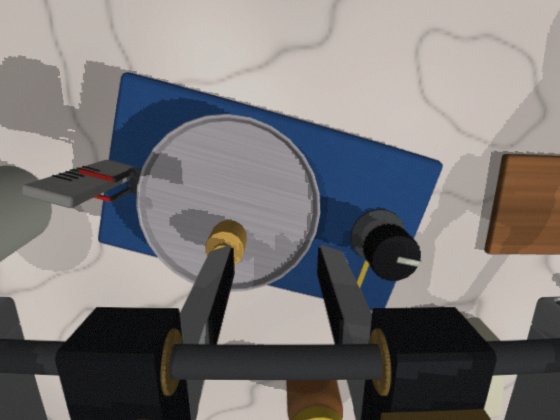

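w200 stands upright at (226,240) in the pan. I measure the pan and cap from this view.

Run:
```python
from m import *
c=load('w7'); im=np.ascontiguousarray(c['image'][:,:,::-1])
a=cv2.resize(im[200:300,340:440],(600,600),interpolation=cv2.INTER_CUBIC); cv2.imwrite('pics/crop7.png',np.clip(a*1.5,0,255).astype(np.uint8))
# pan outer rim points read: left137 right321 top115 bottom288
print('pan',onz(c,229,201,109).round(1),[onz(c,*p,109).round(1) for p in [(137,201),(321,201),(229,115)]])
```

```text
pan [ 507.5 -160.7  109. ] [array([ 507.8, -237.7,  109. ]), array([507.2, -84.8, 109. ]), array([ 438.7, -158.5,  109. ])]
```

View pics/crop7.png

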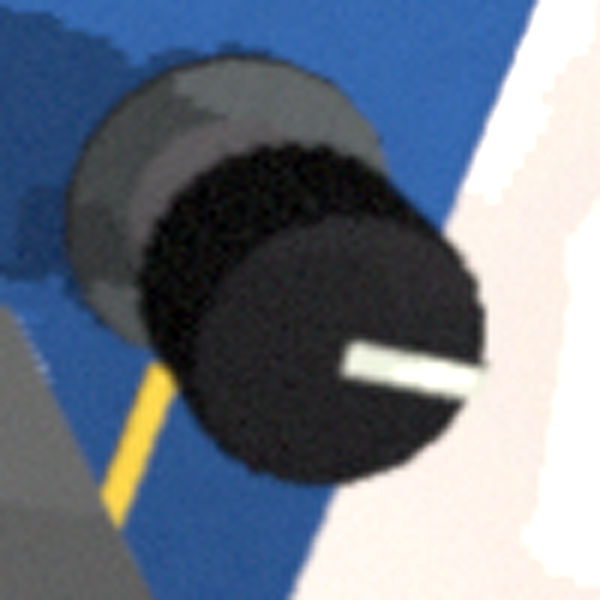

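Run:
```python
from m import *
c=load('w7'); f=lambda x,y,z:onz(c,340+x/6,200+y/6,z)
C=f(340,349,123);A=f(345,358,123);B=f(485,379,123);M=f(143,440,66)
flange=f(225,205,66)
print(C,A,B,M,flange)
d=B-C; e=M-C; print('stripe',np.arctan2(d[1],d[0]),np.arctan2((B-A)[1],(B-A)[0]),'mark',np.arctan2(e[1],e[0]),np.hypot(*e[:2]))
```

```text
[552.18537883 -21.65461741 123.        ] [553.5447357  -20.80211767 123.        ] [556.80239466  -0.58205051 123.        ] [594.76844562 -31.83391882  66.        ] [552.13296057 -21.66958045  66.        ]
stripe 1.355103890955898 1.4110587691055818 mark -0.23464251292558308 43.782824884209916
```

Request:
step_arm(
  rows=[
    {"ax": 0,"ay": 0,"az": 0,"tx": 1,"ty": 30,"tz": 0,"claw": 0},
    {"ax": 0,"ay": 0,"az": 0,"tx": 2,"ty": 65,"tz": 0,"claw": 0},
    {"ax": 0,"ay": 0,"az": 0,"tx": 3,"ty": 100,"tz": 0,"claw": 0},
    {"ax": 0,"ay": 0,"az": 0,"tx": 4,"ty": 136,"tz": 0,"claw": 0},
    {"ax": 0,"ay": 0,"az": 0,"tx": 5,"ty": 172,"tz": 0,"claw": 0},
    {"ax": 0,"ay": 0,"az": 0,"tx": 6,"ty": 208,"tz": -10,"claw": 0},
    {"ax": 0,"ay": 0,"az": 0,"tx": 7,"ty": 244,"tz": -20,"claw": 0},
    {"ax": 0,"ay": 0,"az": 0,"tx": 8,"ty": 280,"tz": -30,"claw": 0},
    {"ax": 0,"ay": 0,"az": 0,"tx": 8,"ty": 316,"tz": -40,"claw": 0},
    {"ax": 0,"ay": 0,"az": 0,"tx": 8,"ty": 350,"tz": -55,"claw": 0},
    {"ax": 0,"ay": 0,"az": 0,"tx": 8,"ty": 378,"tz": -75,"claw": 0},
    {"ax": 0,"ay": 0,"az": 0,"tx": 8,"ty": 389.5,"tz": -95,"claw": 0},
    {"ax": 0,"ay": 0,"az": 0,"tx": 8,"ty": 389.5,"tz": -110,"claw": 0},
    {"ax": 0,"ay": 0,"az": 0,"tx": 8,"ty": 389.5,"tz": -120,"claw": 0},
    {"ax": 0,"ay": 0,"az": 0,"tx": 8,"ty": 389.5,"tz": -120,"claw": 0},
    {"ax": 0,"ay": 0,"az": 0,"tx": 8,"ty": 389.5,"tz": -120,"claw": 0},
  ],
)

```text
clock: 7.52
eef_pos: [524.3, 266.4, 107.6]
orientation: [-0.001, -0.001, 1.0, -0.0]
wrist_force: [-0.1, 0.4, -0.1]
gripper_width: 46.6
```

Run:
```python
from m import *
c=cam('wrist','w8'); s=manip.state(); print(s['clock'],s['eef_pos'],s['wrist_force'],s['gripper_width'])
```

```text
7.5667 [524.88338405 266.56725416 108.61291665] [-0.85584668 -0.45174532  2.10784453] 47.33876887661979
```

View pics/w8.png

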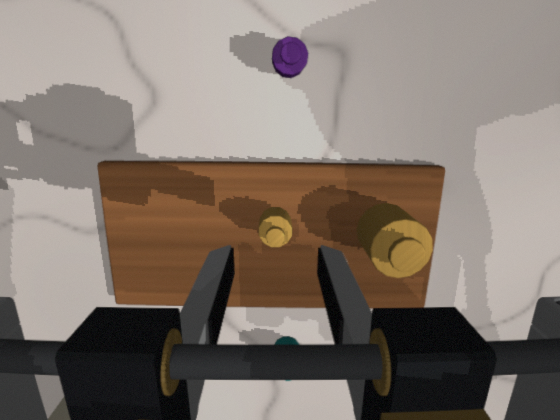

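w100 is at (276,230), centred between the jaws. I descend, grip and lift.

Request:
step_arm(
  rows=[
    {"ax": 0,"ay": 0,"az": 0,"tx": 0,"ty": 0,"tz": -25,"claw": 0},
    {"ax": 0,"ay": 0,"az": 0,"tx": 0,"ty": 0,"tz": -50,"claw": 0},
    {"ax": 0,"ay": 0,"az": 0,"tx": 0,"ty": 0,"tz": -64,"claw": 0},
    {"ax": 0,"ay": 0,"az": 0,"tx": 0,"ty": 0,"tz": -67,"claw": 0},
    {"ax": 0,"ay": 0,"az": 0,"tx": 0,"ty": 0,"tz": -67,"claw": -0.3},
    {"ax": 0,"ay": 0,"az": 0,"tx": 0,"ty": 0,"tz": -67,"claw": -0.65},
    {"ax": 0,"ay": 0,"az": 0,"tx": 0,"ty": 0,"tz": -67,"claw": -0.65},
    {"ax": 0,"ay": 0,"az": 0,"tx": 0,"ty": 0,"tz": -67,"claw": -0.65},
    {"ax": 0,"ay": 0,"az": 0,"tx": 0,"ty": 0,"tz": -67,"claw": -0.65},
    {"ax": 0,"ay": 0,"az": 0,"tx": 0,"ty": 0,"tz": -67,"claw": -0.65},
    {"ax": 0,"ay": 0,"az": 0,"tx": 0,"ty": 0,"tz": -57,"claw": -0.65},
    {"ax": 0,"ay": 0,"az": 0,"tx": 0,"ty": 0,"tz": -37,"claw": -0.65},
    {"ax": 0,"ay": 0,"az": 0,"tx": 0,"ty": 0,"tz": -7,"claw": -0.65},
    {"ax": 0,"ay": 0,"az": 0,"tx": 0,"ty": 0,"tz": 25,"claw": -0.65},
    {"ax": 0,"ay": 0,"az": 0,"tx": 0,"ty": 0,"tz": 60,"claw": -0.65},
    {"ax": 0,"ay": 0,"az": 0,"tx": 0,"ty": 0,"tz": 90,"claw": -0.65},
    {"ax": 0,"ay": 0,"az": 0,"tx": 0,"ty": 0,"tz": 100,"claw": -0.65},
    {"ax": 0,"ay": 0,"az": 0,"tx": 0,"ty": 0,"tz": 100,"claw": -0.65},
  ],
  newtons=15,
)

```text
clock: 9.07
eef_pos: [525.4, 267.9, 211.7]
orientation: [0.003, -0.001, 1.0, 0.001]
wrist_force: [0.2, 0.1, -0.8]
gripper_width: 24.0
```

Run:
```python
from m import *
c=cam('wrist','w9'); s=manip.state(); print(s['clock'],s['eef_pos'],s['wrist_force'],s['gripper_width'])
```

```text
9.1167 [524.10349117 267.35574627 209.04720704] [-0.80425678  0.92578812 -1.69849911] 23.76770372670729
```

View pics/w9.png

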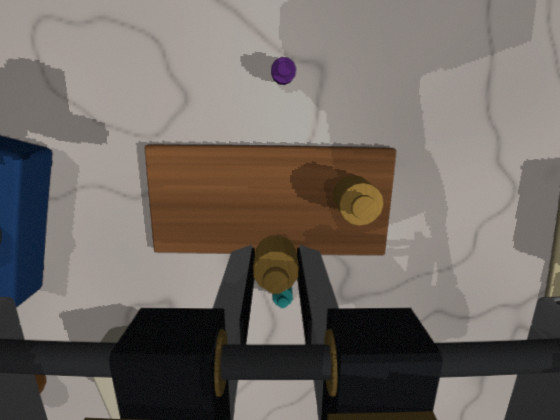

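Request:
step_arm(
  rows=[
    {"ax": 0,"ay": 0,"az": 0,"tx": -2,"ty": -25,"tz": 0,"claw": -0.65},
    {"ax": 0,"ay": 0,"az": 0,"tx": -5,"ty": -60,"tz": 0,"claw": -0.65},
    {"ax": 0,"ay": 0,"az": 0,"tx": -8,"ty": -96,"tz": 0,"claw": -0.65},
    {"ax": 0,"ay": 0,"az": 0,"tx": -11,"ty": -132,"tz": 0,"claw": -0.65},
    {"ax": 0,"ay": 0,"az": 0,"tx": -15,"ty": -168,"tz": 0,"claw": -0.65},
    {"ax": 0,"ay": 0,"az": 0,"tx": -20,"ty": -204,"tz": 0,"claw": -0.65},
    {"ax": 0,"ay": 0,"az": 0,"tx": -25,"ty": -240,"tz": 0,"claw": -0.65},
    {"ax": 0,"ay": 0,"az": 0,"tx": -29,"ty": -276,"tz": 0,"claw": -0.65},
    {"ax": 0,"ay": 0,"az": 0,"tx": -33,"ty": -312,"tz": 0,"claw": -0.65},
    {"ax": 0,"ay": 0,"az": 0,"tx": -37,"ty": -348,"tz": 0,"claw": -0.65},
    {"ax": 0,"ay": 0,"az": 0,"tx": -37,"ty": -384,"tz": 0,"claw": -0.65},
    {"ax": 0,"ay": 0,"az": 0,"tx": -37,"ty": -412,"tz": -8,"claw": -0.65},
    {"ax": 0,"ay": 0,"az": 0,"tx": -37,"ty": -428.5,"tz": -20,"claw": -0.65},
    {"ax": 0,"ay": 0,"az": 0,"tx": -37,"ty": -428.5,"tz": -35,"claw": -0.65},
    {"ax": 0,"ay": 0,"az": 0,"tx": -37,"ty": -428.5,"tz": -50,"claw": -0.65},
    {"ax": 0,"ay": 0,"az": 0,"tx": -37,"ty": -428.5,"tz": -60,"claw": -0.65},
    {"ax": 0,"ay": 0,"az": 0,"tx": -37,"ty": -428.5,"tz": -60,"claw": -0.65},
    {"ax": 0,"ay": 0,"az": 0,"tx": -37,"ty": -428.5,"tz": -60,"claw": -0.65},
  ],
)

```text
clock: 10.62
eef_pos: [486.0, -160.6, 146.8]
orientation: [-0.002, -0.001, 1.0, 0.001]
wrist_force: [-0.5, 0.8, -0.6]
gripper_width: 23.0
```

Run:
```python
from m import *
c=cam('wrist','w10'); s=manip.state(); print(s['clock'],s['eef_pos'],s['wrist_force'],s['gripper_width'])
```

```text
10.6667 [ 486.8195803  -160.87001659  147.86553384] [ 0.15637796 -0.15090777  0.35095155] 23.488098133052404
```

View pics/w10.png

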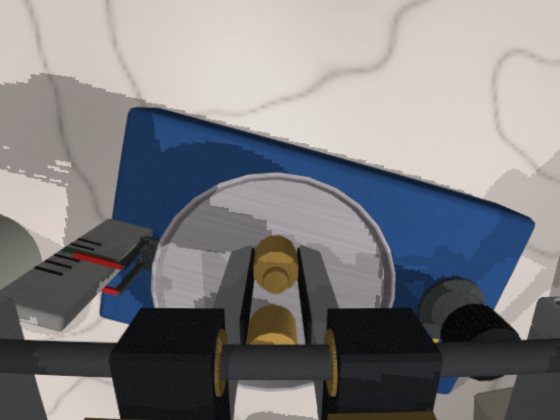

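w100 is held over the pan at (275,262), with w200 clear behind it at (272,325). I lower to the 24 mm depth, release and lift.

Request:
step_arm(
  rows=[
    {"ax": 0,"ay": 0,"az": 0,"tx": 0,"ty": 0,"tz": -8,"claw": -0.65},
    {"ax": 0,"ay": 0,"az": 0,"tx": 0,"ty": 0,"tz": -13,"claw": -0.65},
    {"ax": 0,"ay": 0,"az": 0,"tx": 0,"ty": 0,"tz": -17,"claw": -0.65},
    {"ax": 0,"ay": 0,"az": 0,"tx": 0,"ty": 0,"tz": -20,"claw": -0.65},
    {"ax": 0,"ay": 0,"az": 0,"tx": 0,"ty": 0,"tz": -23,"claw": -0.65},
    {"ax": 0,"ay": 0,"az": 0,"tx": 0,"ty": 0,"tz": -23,"claw": -0.65},
    {"ax": 0,"ay": 0,"az": 0,"tx": 0,"ty": 0,"tz": -23,"claw": -0.65},
    {"ax": 0,"ay": 0,"az": 0,"tx": 0,"ty": 0,"tz": -23,"claw": -0.65},
    {"ax": 0,"ay": 0,"az": 0,"tx": 0,"ty": 0,"tz": -23,"claw": -0.4},
    {"ax": 0,"ay": 0,"az": 0,"tx": 0,"ty": 0,"tz": -23,"claw": -0.3},
    {"ax": 0,"ay": 0,"az": 0,"tx": 0,"ty": 0,"tz": -23,"claw": -0.2},
    {"ax": 0,"ay": 0,"az": 0,"tx": 0,"ty": 0,"tz": -23,"claw": -0.2},
    {"ax": 0,"ay": 0,"az": 0,"tx": 0,"ty": 0,"tz": -15,"claw": -0.2},
    {"ax": 0,"ay": 0,"az": 0,"tx": 0,"ty": 0,"tz": 5,"claw": -0.2},
    {"ax": 0,"ay": 0,"az": 0,"tx": 0,"ty": 0,"tz": 30,"claw": 0},
    {"ax": 0,"ay": 0,"az": 0,"tx": 3,"ty": 15,"tz": 60,"claw": 0.2},
    {"ax": 0,"ay": 0,"az": 0,"tx": 10,"ty": 45,"tz": 75,"claw": 0.5},
    {"ax": 0,"ay": 0,"az": 0,"tx": 10,"ty": 60,"tz": 75,"claw": 0.5},
    {"ax": 0,"ay": 0,"az": 0,"tx": 10,"ty": 60,"tz": 75,"claw": 0.5},
    {"ax": 0,"ay": 0,"az": 0,"tx": 10,"ty": 60,"tz": 75,"claw": 0.5},
  ],
)

```text
clock: 12.33
eef_pos: [497.0, -101.1, 224.0]
orientation: [0.0, -0.002, 1.0, -0.0]
wrist_force: [-0.6, -0.3, 0.1]
gripper_width: 69.9
```

Run:
```python
from m import *
c=cam('wrist','w11'); s=manip.state(); print(s['clock'],s['eef_pos'],s['wrist_force'],s['gripper_width'],s['joint_pos'])
```

```text
12.3833 [ 496.79235957 -101.63257542  223.52552928] [-0.55870065  0.02463633  0.15674918] 70.2311419855519 [-3.38485409e-01  1.77872308e-01  1.65567935e+00 -8.54652849e-04
  1.30810504e+00 -1.91201432e+00]
```

View pics/w11.png

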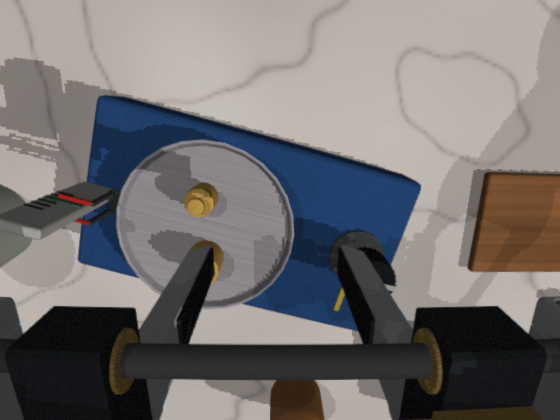

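Both weights stand upright in the pan, w100 at (202,198) and w200 at (206,262). I check the pointer in the top, side and wrist views.

Run:
```python
from m import *
a=cam('side','s11')['image'][115:215,290:400,::-1]; b=cam('top','t11')['image'][235:275,340:384,::-1]; w=load('w11')['image'][160:260,0:130,::-1]
o=np.zeros((600,800,3),np.uint8)
A=cv2.resize(a,(440,400),interpolation=2);B=cv2.resize(b,(330,300),interpolation=2);W=cv2.resize(w,(350,269),interpolation=2)
o[:400,:440]=A;o[:300,450:780]=B;o[310:579,445:795]=W
cv2.imwrite('pics/v11.png',np.clip(o*1.5,0,255).astype(np.uint8))
```

```text
(no output)
```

View pics/v11.png

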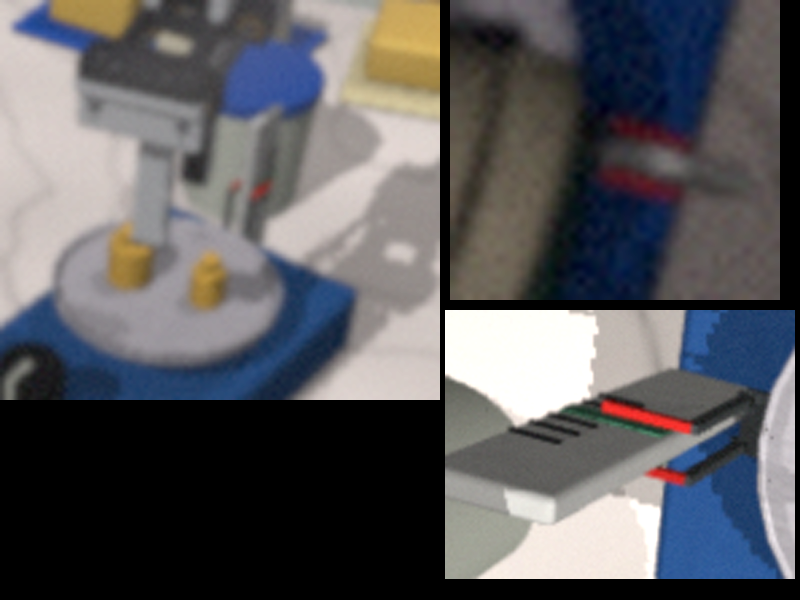

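The wrist view shows the red pointer just by the green band, within parallax. On to the cap: I hover first and check alignment.

Request:
step_arm(
  rows=[
    {"ax": 0,"ay": 0,"az": 0,"tx": 15,"ty": 22,"tz": 0,"claw": 0.5},
    {"ax": 0,"ay": 0,"az": 0,"tx": 33,"ty": 48,"tz": 0,"claw": 0.5},
    {"ax": 0,"ay": 0,"az": 0,"tx": 50,"ty": 72,"tz": -10,"claw": 0.5},
    {"ax": 0,"ay": 0,"az": 0,"tx": 55,"ty": 79.6,"tz": -30,"claw": 0.5},
    {"ax": 0,"ay": 0,"az": 0,"tx": 55,"ty": 79.6,"tz": -50,"claw": 0.5},
    {"ax": 0,"ay": 0,"az": 0,"tx": 55,"ty": 79.6,"tz": -58,"claw": 0.5},
    {"ax": 0,"ay": 0,"az": 0,"tx": 55,"ty": 79.6,"tz": -58,"claw": 0.5},
    {"ax": 0,"ay": 0,"az": 0,"tx": 55,"ty": 79.6,"tz": -58,"claw": 0.5},
  ],
)

```text
clock: 13.15
eef_pos: [551.9, -22.5, 165.2]
orientation: [-0.001, -0.001, 1.0, 0.0]
wrist_force: [-0.1, -0.4, 0.4]
gripper_width: 70.3
```

Run:
```python
from m import *
c=cam('wrist','w12'); s=manip.state(); print(s['clock'],s['eef_pos'],s['wrist_force'],s['ft_torque'],s['gripper_width'],s['joint_pos'])
```

```text
13.2 [552.40204246 -22.59347274 166.01346582] [ 1.04867402 -0.53316957  0.79781931] [ 0.02183499 -0.00746563 -0.04422486] 70.41430708864783 [-1.66671425e-01  2.86557833e-01  1.65662760e+00 -1.07075111e-04
  1.19773039e+00 -1.73849554e+00]
```

View pics/w12.png

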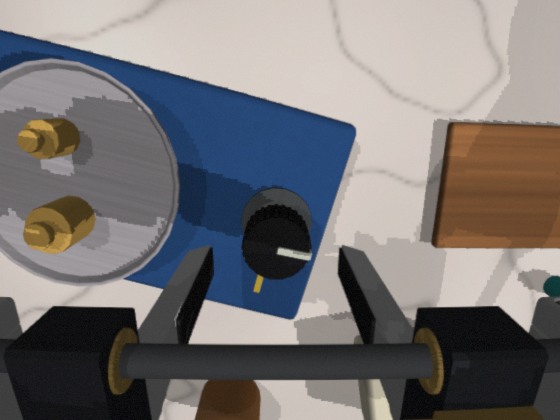

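Run:
```python
from m import *
c=load('w12'); im=c['image'][:,:,::-1]
cv2.imwrite('pics/crop12.png',np.clip(cv2.resize(im[180:300,220:340],(600,600),interpolation=2)*1.5,0,255).astype(np.uint8))
```

```text
(no output)
```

View pics/crop12.png

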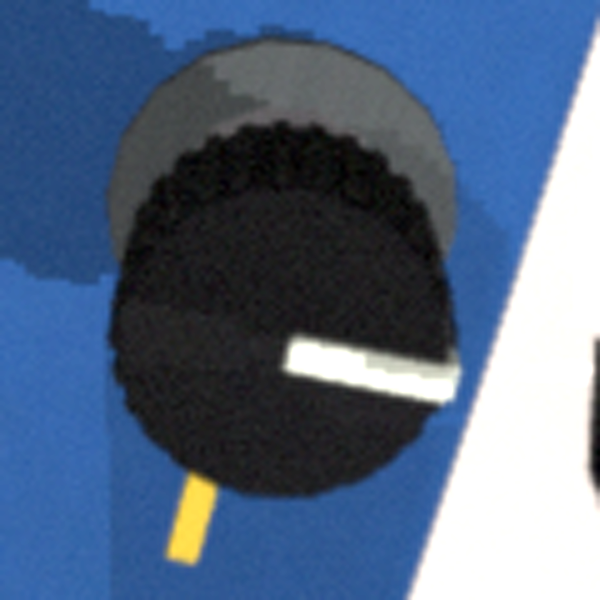

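Run:
```python
from m import *
c=load('w12'); f=lambda x,y,z:onz(c,220+x/5,180+y/5,z)
C=f(284,343,123);A=f(288,355,123);B=f(458,384,123);M1=f(204,480,66);M2=f(182,562,66)
a=lambda d:round(float(np.arctan2(d[1],d[0])),3)
print(C,a(B-A),a(B-C),a(M2-M1),a((M1+M2)/2-C),np.hypot(*(M1-C)[:2]),np.hypot(*(M2-C)[:2]))
```

```text
[551.89865825 -21.83125558 123.        ] 1.389 1.323 -0.248 -0.258 49.292957145964685 64.76918682747227
```

The cap centre agrees at (552,-21.8). The stripe is at +1.39 and the mark at -0.25, so the cap is about 1.64 rad open. I descend and grip.

Request:
step_arm(
  rows=[
    {"ax": 0,"ay": 0,"az": 0,"tx": 0,"ty": 0,"tz": -15,"claw": 0.5},
    {"ax": 0,"ay": 0,"az": 0,"tx": 0,"ty": 0,"tz": -32,"claw": 0.5},
    {"ax": 0,"ay": 0,"az": 0,"tx": 0,"ty": 0,"tz": -45,"claw": 0.5},
    {"ax": 0,"ay": 0,"az": 0,"tx": 0,"ty": 0,"tz": -50.5,"claw": 0.5},
    {"ax": 0,"ay": 0,"az": 0,"tx": 0,"ty": 0,"tz": -50.5,"claw": 0.1},
    {"ax": 0,"ay": 0,"az": 0,"tx": 0,"ty": 0,"tz": -50.5,"claw": 0},
    {"ax": 0,"ay": 0,"az": 0,"tx": 0,"ty": 0,"tz": -50.5,"claw": -0.3},
    {"ax": 0,"ay": 0,"az": 0,"tx": 0,"ty": 0,"tz": -50.5,"claw": -0.4},
    {"ax": 0,"ay": 0,"az": 0,"tx": 0,"ty": 0,"tz": -50.5,"claw": -0.4},
    {"ax": 0,"ay": 0,"az": 0,"tx": 0,"ty": 0,"tz": -50.5,"claw": -0.4},
    {"ax": 0,"ay": 0,"az": 0,"tx": 0,"ty": 0,"tz": -50.5,"claw": -0.4},
  ],
  newtons=30,
)

```text
clock: 14.12
eef_pos: [552.7, -22.1, 115.9]
orientation: [0.001, -0.001, 1.0, -0.0]
wrist_force: [-1.4, -1.9, 4.3]
gripper_width: 41.4
```

```bash
cat > st.py <<'E'
from m import *
s=manip.state(); q=s['orientation']; w,x,y,z=q
from scipy.spatial.transform import Rotation as Ro
Y=Ro.from_quat([x,y,z,w]).as_matrix()[:,1]
print(round(s['clock'],2),s['eef_pos'].round(1),'psi',round(float(np.arctan2(Y[1],Y[0])),3),'q1-q6',(s['joint_pos'][0]-s['joint_pos'][5]).round(3),'F',s['wrist_force'].round(2),'T',s['ft_torque'].round(3),round(s['gripper_width'],1))
E
python3 st.py
```

```text
14.12 [552.7 -22.1 115.9] psi 1.573 q1-q6 1.573 F [-1.42 -1.85  4.28] T [-0.213  0.102  0.043] 41.4
```

Request:
step_arm(
  rows=[
    {"ax": 0,"ay": 0,"az": -0.05,"tx": 0,"ty": 0,"tz": 0,"claw": -0.4},
    {"ax": 0,"ay": 0,"az": -0.14,"tx": 0,"ty": 0,"tz": -0.1,"claw": -0.4},
    {"ax": 0,"ay": 0,"az": -0.24,"tx": 0,"ty": 0,"tz": -0.15,"claw": -0.4},
    {"ax": 0,"ay": 0,"az": -0.34,"tx": 0,"ty": 0,"tz": -0.2,"claw": -0.4},
    {"ax": 0,"ay": 0,"az": -0.44,"tx": 0,"ty": 0,"tz": -0.3,"claw": -0.4},
    {"ax": 0,"ay": 0,"az": -0.54,"tx": 0,"ty": 0,"tz": -0.35,"claw": -0.4},
    {"ax": 0,"ay": 0,"az": -0.64,"tx": 0,"ty": 0,"tz": -0.4,"claw": -0.4},
    {"ax": 0,"ay": 0,"az": -0.74,"tx": 0,"ty": 0,"tz": -0.5,"claw": -0.4},
    {"ax": 0,"ay": 0,"az": -0.84,"tx": 0,"ty": 0,"tz": -0.55,"claw": -0.4},
    {"ax": 0,"ay": 0,"az": -0.94,"tx": 0,"ty": 0,"tz": -0.6,"claw": -0.4},
    {"ax": 0,"ay": 0,"az": -1.04,"tx": 0,"ty": 0,"tz": -0.7,"claw": -0.4},
    {"ax": 0,"ay": 0,"az": -1.14,"tx": 0,"ty": 0,"tz": -0.75,"claw": -0.4},
    {"ax": 0,"ay": 0,"az": -1.24,"tx": 0,"ty": 0,"tz": -0.8,"claw": -0.4},
    {"ax": 0,"ay": 0,"az": -1.34,"tx": 0,"ty": 0,"tz": -0.9,"claw": -0.4},
    {"ax": 0,"ay": 0,"az": -1.42,"tx": 0,"ty": 0,"tz": -0.95,"claw": -0.4},
    {"ax": 0,"ay": 0,"az": -1.5,"tx": 0,"ty": 0,"tz": -1,"claw": -0.4},
    {"ax": 0,"ay": 0,"az": -1.5,"tx": 0,"ty": 0,"tz": -1,"claw": -0.4},
    {"ax": 0,"ay": 0,"az": -1.5,"tx": 0,"ty": 0,"tz": -1,"claw": -0.4},
    {"ax": 0,"ay": 0,"az": -1.5,"tx": 0,"ty": 0,"tz": -1,"claw": -0.4},
  ],
)

```text
clock: 15.7
eef_pos: [552.3, -22.5, 114.9]
orientation: [0.001, 0.681, 0.733, -0.0]
wrist_force: [-1.0, -2.7, 5.8]
gripper_width: 41.5
```

```bash
python3 st.py; python3 -c "
from h import *
cam('wrist','w13')"
```

```text
15.7 [552.3 -22.5 114.9] psi 0.073 q1-q6 0.072 F [-1.03 -2.66  5.82] T [-0.531  0.338 -0.097] 41.5
```

View pics/w13.png

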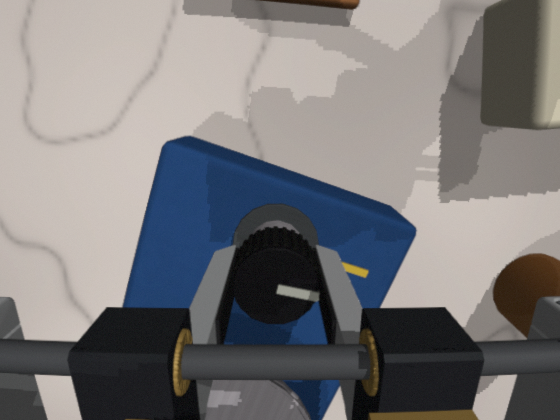

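The cap turned with the gripper: the stripe is at (297,293), the same angle in the gripper's frame as before. About 0.14 rad should remain, so I go on in small increments and watch the torque.

Request:
step_arm(
  rows=[
    {"ax": 0,"ay": 0,"az": -0.03,"tx": 0,"ty": 0,"tz": 0,"claw": -0.4},
    {"ax": 0,"ay": 0,"az": -0.06,"tx": 0,"ty": 0,"tz": 0,"claw": -0.4},
    {"ax": 0,"ay": 0,"az": -0.09,"tx": 0,"ty": 0,"tz": 0,"claw": -0.4},
    {"ax": 0,"ay": 0,"az": -0.09,"tx": 0,"ty": 0,"tz": 0,"claw": -0.4},
    {"ax": 0,"ay": 0,"az": -0.09,"tx": 0,"ty": 0,"tz": 0,"claw": -0.4},
  ],
)

```text
clock: 16.17
eef_pos: [552.3, -22.5, 114.9]
orientation: [0.001, 0.713, 0.701, -0.0]
wrist_force: [-0.6, -1.9, 4.4]
gripper_width: 41.4
```

```bash
python3 st.py
```

```text
16.17 [552.3 -22.5 114.9] psi -0.017 q1-q6 -0.018 F [-0.62 -1.94  4.38] T [-0.506  0.317 -0.059] 41.4
```

Request:
step_arm(
  rows=[
    {"ax": 0,"ay": 0,"az": -0.02,"tx": 0,"ty": 0,"tz": 0,"claw": -0.4},
    {"ax": 0,"ay": 0,"az": -0.04,"tx": 0,"ty": 0,"tz": 0,"claw": -0.4},
    {"ax": 0,"ay": 0,"az": -0.04,"tx": 0,"ty": 0,"tz": 0,"claw": -0.4},
    {"ax": 0,"ay": 0,"az": -0.04,"tx": 0,"ty": 0,"tz": 0,"claw": -0.4},
  ],
)

```text
clock: 16.5
eef_pos: [552.2, -22.5, 114.9]
orientation: [0.001, 0.727, 0.687, -0.0]
wrist_force: [-2.1, -3.1, 6.1]
gripper_width: 41.5
```

```bash
python3 st.py
```

```text
16.5 [552.2 -22.5 114.9] psi -0.056 q1-q6 -0.057 F [-2.07 -3.07  6.09] T [-0.499  0.321  0.218] 41.5
```

Request:
step_arm(
  rows=[
    {"ax": 0,"ay": 0,"az": -0.02,"tx": 0,"ty": 0,"tz": 0,"claw": -0.4},
    {"ax": 0,"ay": 0,"az": -0.04,"tx": 0,"ty": 0,"tz": 0,"claw": -0.4},
    {"ax": 0,"ay": 0,"az": -0.04,"tx": 0,"ty": 0,"tz": 0,"claw": -0.4},
    {"ax": 0,"ay": 0,"az": -0.04,"tx": 0,"ty": 0,"tz": 0,"claw": -0.4},
  ],
)

```text
clock: 16.83
eef_pos: [552.3, -22.0, 114.9]
orientation: [0.001, 0.74, 0.673, -0.0]
wrist_force: [-0.9, -0.5, 4.8]
gripper_width: 41.9
```

```bash
python3 st.py
```

```text
16.83 [552.3 -22.  114.9] psi -0.095 q1-q6 -0.096 F [-0.94 -0.51  4.84] T [-0.149  0.193  0.503] 41.9
```

Request:
step_arm(
  rows=[
    {"ax": 0,"ay": 0,"az": -0.02,"tx": 0,"ty": 0,"tz": 0,"claw": -0.4},
    {"ax": 0,"ay": 0,"az": -0.04,"tx": 0,"ty": 0,"tz": 0,"claw": -0.4},
    {"ax": 0,"ay": 0,"az": -0.04,"tx": 0,"ty": 0,"tz": 0,"claw": -0.4},
    {"ax": 0,"ay": 0,"az": -0.04,"tx": 0,"ty": 0,"tz": 0,"claw": -0.4},
  ],
)

```text
clock: 17.17
eef_pos: [552.4, -21.2, 114.9]
orientation: [0.0, 0.753, 0.658, 0.001]
wrist_force: [0.0, 1.4, 5.2]
gripper_width: 41.9
```

```bash
python3 st.py; python3 -c "
from h import *
c=cam('wrist','w14');im=c['image'][:,:,::-1]
cv2.imwrite('pics/crop14.png',np.clip(cv2.resize(im[200:330,210:410],(800,520),interpolation=2)*1.4,0,255).astype(np.uint8))"
```

```text
17.17 [552.4 -21.2 114.9] psi -0.135 q1-q6 -0.135 F [0.   1.42 5.19] T [0.128 0.218 0.505] 41.9
```

View pics/crop14.png

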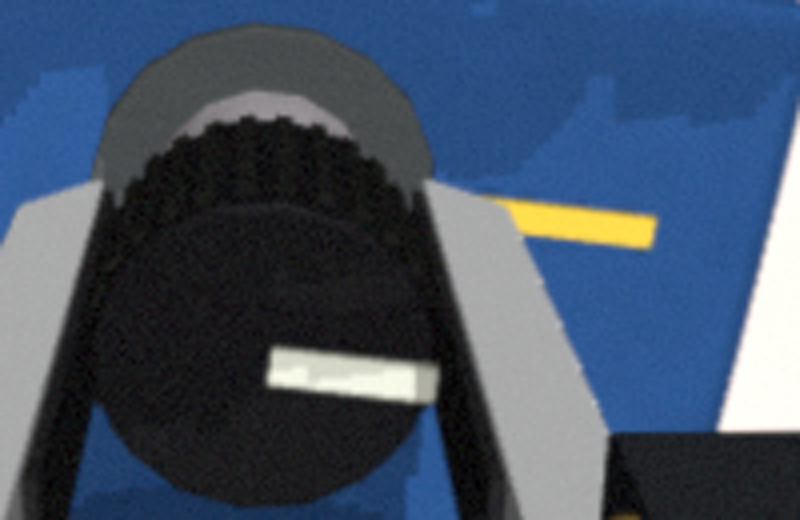

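The torque saturated at 0.5 N·m between ψ=-0.096 and -0.135, meaning the pads slip against the stop. The stripe (270,366)→(435,384) now lies parallel to the yellow mark, so the cap has bottomed out. I back off 1.57 rad and compare the stripe angle in the gripper frame, which removes any wind-up or slip.

Request:
step_arm(
  rows=[
    {"ax": 0,"ay": 0,"az": 0.04,"tx": 0,"ty": 0,"tz": 0,"claw": -0.4},
    {"ax": 0,"ay": 0,"az": 0.12,"tx": 0,"ty": 0,"tz": 0.1,"claw": -0.4},
    {"ax": 0,"ay": 0,"az": 0.22,"tx": 0,"ty": 0,"tz": 0.15,"claw": -0.4},
    {"ax": 0,"ay": 0,"az": 0.32,"tx": 0,"ty": 0,"tz": 0.2,"claw": -0.4},
    {"ax": 0,"ay": 0,"az": 0.42,"tx": 0,"ty": 0,"tz": 0.3,"claw": -0.4},
    {"ax": 0,"ay": 0,"az": 0.52,"tx": 0,"ty": 0,"tz": 0.35,"claw": -0.4},
    {"ax": 0,"ay": 0,"az": 0.62,"tx": 0,"ty": 0,"tz": 0.4,"claw": -0.4},
    {"ax": 0,"ay": 0,"az": 0.72,"tx": 0,"ty": 0,"tz": 0.5,"claw": -0.4},
    {"ax": 0,"ay": 0,"az": 0.82,"tx": 0,"ty": 0,"tz": 0.55,"claw": -0.4},
    {"ax": 0,"ay": 0,"az": 0.92,"tx": 0,"ty": 0,"tz": 0.6,"claw": -0.4},
    {"ax": 0,"ay": 0,"az": 1.02,"tx": 0,"ty": 0,"tz": 0.65,"claw": -0.4},
    {"ax": 0,"ay": 0,"az": 1.12,"tx": 0,"ty": 0,"tz": 0.7,"claw": -0.4},
    {"ax": 0,"ay": 0,"az": 1.22,"tx": 0,"ty": 0,"tz": 0.8,"claw": -0.4},
    {"ax": 0,"ay": 0,"az": 1.32,"tx": 0,"ty": 0,"tz": 0.85,"claw": -0.4},
    {"ax": 0,"ay": 0,"az": 1.42,"tx": 0,"ty": 0,"tz": 0.9,"claw": -0.4},
    {"ax": 0,"ay": 0,"az": 1.5,"tx": 0,"ty": 0,"tz": 0.95,"claw": -0.4},
    {"ax": 0,"ay": 0,"az": 1.57,"tx": 0,"ty": 0,"tz": 1,"claw": -0.4},
    {"ax": 0,"ay": 0,"az": 1.57,"tx": 0,"ty": 0,"tz": 1,"claw": -0.4},
    {"ax": 0,"ay": 0,"az": 1.57,"tx": 0,"ty": 0,"tz": 1,"claw": -0.4},
    {"ax": 0,"ay": 0,"az": 1.57,"tx": 0,"ty": 0,"tz": 1,"claw": -0.4},
  ],
)

```text
clock: 18.88
eef_pos: [551.3, -21.9, 115.8]
orientation: [-0.001, 0.069, 0.998, -0.0]
wrist_force: [-2.5, -1.1, 6.7]
gripper_width: 41.6
```

```bash
python3 st.py
cat > sa.py <<'E'
import sys
from m import *
cam('wrist',sys.argv[1])
for n in ['w12','w13','w14',sys.argv[1]]:
    c=load(n);im=np.ascontiguousarray(c['image'][:,:,::-1]);h=cv2.cvtColor(im,cv2.COLOR_BGR2HSV).astype(int)
    k=np.zeros(h.shape[:2],bool);k[225:320,262:322]=1
    k&=(h[...,2]>110)&(h[...,1]<60)
    cc=comps(k,30)
    s,ce,mk=max(cc,key=lambda r:r[0][4])
    ys,xs=np.nonzero(mk); P=np.array([onz(c,x,y,122)[:2] for x,y in zip(xs,ys)])
    e=P.mean(0); d=np.linalg.svd(P-e)[2][0]; d*=np.sign(d@(e-np.array([552,-21.8])))
    vx=cv2.fitLine(np.c_[xs,ys].astype(np.float32),1,0,.01,.01).ravel()
    r=e-np.array([552,-21.8])
    print(n,s,ce.round(1),'world stripe',np.arctan2(d[1],d[0]).round(3),'img',np.arctan2(vx[1],vx[0]).round(3),'centroid dir',np.arctan2(r[1],r[0]).round(3),e.round(1))
c=load(sys.argv[1]);im=c['image'][:,:,::-1]
cv2.imwrite('pics/crop_%s.png'%sys.argv[1],np.clip(cv2.resize(im[200:330,210:410],(800,520),interpolation=2)*1.4,0,255).astype(np.uint8))
E
python3 sa.py w15
```

```text
18.88 [551.3 -21.9 115.8] psi 1.434 q1-q6 1.433 F [-2.45 -1.14  6.66] T [-0.16   0.522  0.036] 41.6
w12 [ 262  240   60   80 1243] [308.6 294.7] world stripe -0.374 img -1.315 centroid dir 0.559 [584.7  -1.3]
w13 [277 285  33  15 291] [293.  291.9] world stripe -0.152 img 0.191 centroid dir -0.266 [560.8 -24.2]
w14 [277 287  42  13 363] [297.  293.6] world stripe -0.265 img 0.106 centroid dir -0.366 [562.2 -25.7]
w15 [277 288  42  12 310] [297.3 293.7] world stripe 1.284 img 0.13 centroid dir 1.155 [556.3 -12.1]
```

View pics/crop_w15.png

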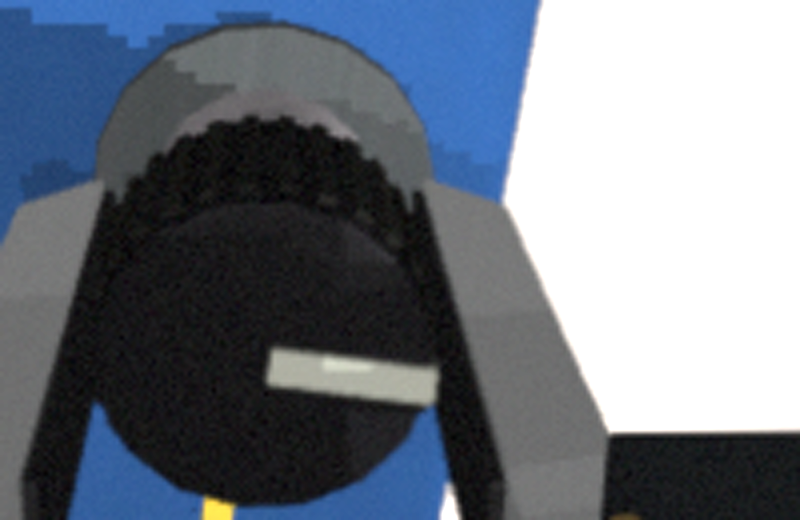

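The stripe went from -0.265 to 1.284, a turn of 1.549 rad (about 0.02 lost to wind-up). I add +0.02.

Request:
step_arm(
  rows=[
    {"ax": 0,"ay": 0,"az": 0.01,"tx": 0,"ty": 0,"tz": 0,"claw": -0.4},
    {"ax": 0,"ay": 0,"az": 0.02,"tx": 0,"ty": 0,"tz": 0,"claw": -0.4},
    {"ax": 0,"ay": 0,"az": 0.02,"tx": 0,"ty": 0,"tz": 0,"claw": -0.4},
    {"ax": 0,"ay": 0,"az": 0.02,"tx": 0,"ty": 0,"tz": 0,"claw": -0.4},
  ],
)

```text
clock: 19.27
eef_pos: [551.3, -22.0, 115.8]
orientation: [-0.001, 0.059, 0.998, -0.0]
wrist_force: [-2.6, -1.6, 7.3]
gripper_width: 41.7
```

```bash
python3 st.py; python3 sa.py w16
python3 - <<'E'
from m import *
a=cam('side','s16')['image'][:,:,::-1]; b=cam('top','t16')['image'][:,:,::-1]
o=np.zeros((600,800,3),np.uint8)
o[:400,:400]=cv2.resize(a[120:220,290:390],(400,400),interpolation=2); o[:300,400:]=cv2.resize(b[120:300,200:480],None,fx=400/280,fy=300/180); o[300:600,400:]=cv2.resize(a[130:400,140:500],(400,300))
cv2.imwrite('pics/v16.png',np.clip(o*1.4,0,255).astype(np.uint8))
E
```

```text
19.27 [551.3 -22.  115.8] psi 1.453 q1-q6 1.453 F [-2.6  -1.55  7.31] T [-0.149  0.532 -0.021] 41.7
w12 [ 262  240   60   80 1243] [308.6 294.7] world stripe -0.374 img -1.315 centroid dir 0.559 [584.7  -1.3]
w13 [277 285  33  15 291] [293.  291.9] world stripe -0.152 img 0.191 centroid dir -0.266 [560.8 -24.2]
w14 [277 287  42  13 363] [297.  293.6] world stripe -0.265 img 0.106 centroid dir -0.366 [562.2 -25.7]
w16 [277 288  42  13 324] [297.8 293.7] world stripe 1.305 img 0.124 centroid dir 1.179 [556.2 -11.8]
```

View pics/v16.png

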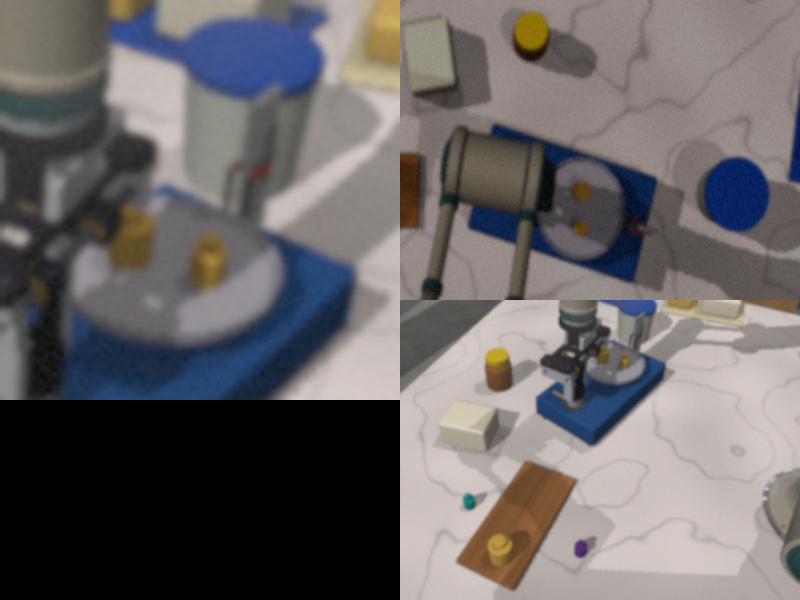

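View pics/w16.png

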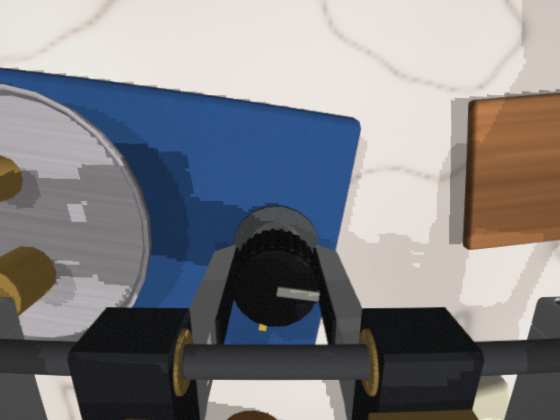

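Run:
```python
from m import *
c=load('w11')
for z in (109,101): print(z,np.linalg.norm(onz(c,117,222,z)-onz(c,294,222,z)))
print(manip.state()['clock']); print(manip.job_done())
```

```text
109 147.1574448867063
101 151.52193791744068
19.4167
the job is handed in; nothing more can be done
None
```

I set the 200 g and 100 g weights upright on the pan and let go of them. I then turned the cap clockwise until it bottomed out and backed it off a quarter turn. The job was handed in at 19.4 s of the 72 s, with the gripper still closed on the cap.

- **Weights and scale:** Both weights stand upright. The red pointer sits beside the green band in the wrist view, but at a slant, so I could not read it head-on. The pan rim measured about 151.5 mm at the height expected for 300 g, against a true 154 mm. That is a rough check, and it fits 300 g better than 200 g.
- **Bottoming out:** At the stop the torque levelled off at 0.5 N·m, which means the pads were slipping. The stripe then pointed at -0.265 rad, against about -0.25 for the yellow mark.
- **Quarter turn:** The first back-off measured 1.549 rad, so I added 0.02. The final reading is 1.570 rad, good to about 0.02. The grip was set to 30 N at 41.7 mm opening.
- **Other items:** The loaf, the jar and the tub look unmoved in the last top and side pictures. I judged that by eye and did not measure it.
- **Refused call:** My first move call was refused because rows were missing fields. It moved nothing.

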